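Set out V-head stands by height for a sloping handrail

ROBOT

A 6-joint arm with a two-finger parallel gripper is mounted at the origin on the work surface. World frame = base frame: x ahead of the robot, y to its left, z up, the work surface at z = 0. Lengths are in m, angles in rad, forces in N, time in s.
With the tool pointing down it reaches from about 0.375 to 0.9 m from the base axis. Payload 3.1 kg.
Tool frame: the origin (TCP) lies at the very end of the fingers, on their centre line; the grasp point (between the pads) lies 19 mm behind it; z points along the fingers, y is the direction in which the jaws open and shut (so a half turn about z gives the same grasp; the last joint's range is limited). The gripper opens to 87 mm and grips with 3 to 60 N. Pads are 19 mm wide; open, the fingers measure 117 mm over their backs; the gripper's body (75 mm by 190 mm) begins 51 mm behind the grasp point.
Start: joints at [-1.492, 0.527, 1.433, -0, 1.181, -0.178], TCP at [0.159, -0.604, 0.223] pointing down, gripper open.
Joint ranges: [-3.08, 3.08], [-0.75, 2.2], [0.22, 2.44], [-1.43, 4.57], [0, 2.65], [-2.85, 2.85]. Speed limits (rad/s): [2.79, 2.79, 3.14, 3.14, 3.14, 3.14].

INTERFACE

Orientations are given as a unit quaternion [x, y, z, w].
In Python, from rig import robot gives the robot as it stands.
- The arm moves only by the tool arm_command, never from a script. Its argument "targets" is a list of rows, each a list of 5 numbers: the shift along the tool's x, y, z in cm, then the turn about the tool's z in rad, then the finger opening in cm, from 0 to 8.7. In form: [[dx, dy, dz, spin, hand], ...]. A call has 1 to 5 rows; each row is the pose to reach, as a shift and turn from the pose commanded when the call began, along the tool's axes at that moment; what a row does not reach only later rows make up. A row lasts 1/8 s, in which the tool goes at most 62.5 mm and 10.7 degrees, less where a joint would pass 70% of its speed; a pose out of reach is approached as far as the arm can. A call with a gripper value outside its range is refused whole. The fingers move at their own pace and stop on an object; "newtons" is the grip in N (left out, the last holds). Time passes only in rows, so rows that repeat a pose let the fingers close. It gives the time, the measured TCP pose, the force and the opening at its end, in the units of the state.
- robot.get_obs(): the state, without advancing time (a new reading comes with each control period).
- robot.camera(name): name is "scene" or "top" or "wrist"; returns (picture, depth): 420x560x3 uint8, red, green, blue; 420x560 float32, m along the optical axis (not along the pixel's ray), 0 where there is no reading.
- robot.camera_model(name): a dict with "mtx" (3x3 intrinsics, pixels), "extrinsics" (4x4, takes a point from world to camera coordinates). Camera axes: x right, y up, looking along -z (the intrinsics and any distortion apply to the point x, -y, -z); pixel columns grow to the right and rows downward; lengths in m; the calibration is good to about 2 mm. A picture is of the moment at which its call begins: read the wrist's pose just before it. camera_model takes no time and is no camera call; for the wrist camera it gives the pose at the moment of the call.
- robot.hand_in(): hands the job in, once; it reports no verdict.
The state is a dict: "time": time; "q": joint angles; "joint_velocities": joint speeds; "joint_torque": joint torques, N m; "position": TCP position; "tool_rot": TCP orientation; "ft_force": force on the tool from outside, world axes, zero at the start; "moment": the same for the moment, N m; "grip_width": finger opening in m.
Only numpy, scipy, OpenCV 4.12 (cv2) and the standard library are available. Lean on these libraries where they do the work, as an engineer would, in place of code of your own. Each camera call takes 0.05 s, during which the arm holds its last target.

TASK

The handrail tube will be tacked on a slope climbing to the upright post, so set out its four V-head stands on the chalked row: the tallest on the square next to the post, then stepping down in height to the shortest on the square farthest from it. Stand each one upright in the middle of its own square with its V running along the row, so that the tube will lie in all four, and do not tip any stand over on the way.

Things in the scene. Friction and masses are not known exactly. Their poses are not given: they have to be found in the camera images.
- stand_a: loose steel V-head stand, 110 mm tall, 0.42 kg +-25 %: 60 x 60 x 5 mm foot plate, 40 x 40 mm square post on its middle from 5 to 90 mm up, V trough of angle iron on top (38 mm wide in x, 40 long in y, 90 to 110 mm up). Origin: centre of the foot's underside, z up; the V runs along its y, so the post faces at +-x (40 mm apart) are beside the V. Starts upright, yaw within 0.6 rad of zero.
- stand_b: loose steel V-head stand, 60 mm tall, 0.28 kg +-25 %: 60 x 60 x 5 mm foot plate, 40 x 40 mm square post on its middle from 5 to 40 mm up, V trough of angle iron on top (38 mm wide in x, 40 long in y, 40 to 60 mm up). Origin: centre of the foot's underside, z up; the V runs along its y, so the post faces at +-x (40 mm apart) are beside the V. Starts upright, yaw within 0.6 rad of zero.
- stand_c: loose steel V-head stand, 135 mm tall, 0.5 kg +-25 %: 60 x 60 x 5 mm foot plate, 40 x 40 mm square post on its middle from 5 to 115 mm up, V trough of angle iron on top (38 mm wide in x, 40 long in y, 115 to 135 mm up). Origin: centre of the foot's underside, z up; the V runs along its y, so the post faces at +-x (40 mm apart) are beside the V. Starts upright, yaw within 0.6 rad of zero.
- stand_d: loose steel V-head stand, 85 mm tall, 0.35 kg +-25 %: 60 x 60 x 5 mm foot plate, 40 x 40 mm square post on its middle from 5 to 65 mm up, V trough of angle iron on top (38 mm wide in x, 40 long in y, 65 to 85 mm up). Origin: centre of the foot's underside, z up; the V runs along its y, so the post faces at +-x (40 mm apart) are beside the V. Starts upright, yaw within 0.6 rad of zero.
- mark_a: white chalked square on the table, 72 mm outside, 66 inside, flat, fixed; one of four alike in a straight row, 95 mm apart centre to centre, with a chalked centre line. Origin: centre of the square on the table top (z = 0); its y axis runs along the row. Which of the four is where in the row differs from start to start.
- mark_b: white chalked square on the table, 72 mm outside, 66 inside, flat, fixed; one of four alike in a straight row, 95 mm apart centre to centre, with a chalked centre line. Origin: centre of the square on the table top (z = 0); its y axis runs along the row. Which of the four is where in the row differs from start to start.
- mark_c: white chalked square on the table, 72 mm outside, 66 inside, flat, fixed; one of four alike in a straight row, 95 mm apart centre to centre, with a chalked centre line. Origin: centre of the square on the table top (z = 0); its y axis runs along the row. Which of the four is where in the row differs from start to start.
- mark_d: white chalked square on the table, 72 mm outside, 66 inside, flat, fixed; one of four alike in a straight row, 95 mm apart centre to centre, with a chalked centre line. Origin: centre of the square on the table top (z = 0); its y axis runs along the row. Which of the four is where in the row differs from start to start.
- post: fixed upright steel post, 40 x 40 mm, 150 mm tall, on an 85 x 85 x 8 mm bolted foot plate, in line with the row at either end of it, its axis 110 mm beyond the nearest square's centre. Origin: centre of its underside. At the row's other end, equally far out, is only a flat fixed 85 x 85 x 8 mm footing plate, bolt heads up to 14 mm. Beyond the row lies the loose tube, 27 mm thick.
There are look-alikes about, which are no part of the job. What is shaped like the stand_a but purple or turquoise is not meant.

How it is judged:
At the end, for the whole second after the job is handed in: Stands upright (0.06 rad) on the table, each within 12 mm of its square's centre, V within 0.2 rad of the row, in order from the post: 135, 110, 85, 60 mm. All released and at rest (((horizontal distance between stand_c and mark_a below 0.012 m and angle between the y axis of stand_c and the y axis of mark_a, either way round below 0.2 rad) or (horizontal distance between stand_c and mark_b below 0.012 m and angle between the y axis of stand_c and the y axis of mark_b, either way round below 0.2 rad) or (horizontal distance between stand_c and mark_c below 0.012 m and angle between the y axis of stand_c and the y axis of mark_c, either way round below 0.2 rad) or (horizontal distance between stand_c and mark_d below 0.012 m and angle between the y axis of stand_c and the y axis of mark_d, either way round below 0.2 rad)) and horizontal distance between stand_c and post between 0.08 and 0.14 m and height (world z) of each of stand_c, stand_a, stand_d, stand_b below 0.004 m and angle between each of stand_c, stand_a, stand_d, stand_b's own z axis and vertical below 0.06 rad and linear speed of each of stand_c, stand_a, stand_d, stand_b below 0.02 m/s and angular speed of each of stand_c, stand_a, stand_d, stand_b below 0.2 rad/s and contact force between each of stand_c, stand_a, stand_d, stand_b and the fingers below 0.1 N and ((horizontal distance between stand_a and mark_a below 0.012 m and angle between the y axis of stand_a and the y axis of mark_a, either way round below 0.2 rad) or (horizontal distance between stand_a and mark_b below 0.012 m and angle between the y axis of stand_a and the y axis of mark_b, either way round below 0.2 rad) or (horizontal distance between stand_a and mark_c below 0.012 m and angle between the y axis of stand_a and the y axis of mark_c, either way round below 0.2 rad) or (horizontal distance between stand_a and mark_d below 0.012 m and angle between the y axis of stand_a and the y axis of mark_d, either way round below 0.2 rad)) and horizontal distance between stand_a and post between 0.175 and 0.235 m and ((horizontal distance between stand_d and mark_a below 0.012 m and angle between the y axis of stand_d and the y axis of mark_a, either way round below 0.2 rad) or (horizontal distance between stand_d and mark_b below 0.012 m and angle between the y axis of stand_d and the y axis of mark_b, either way round below 0.2 rad) or (horizontal distance between stand_d and mark_c below 0.012 m and angle between the y axis of stand_d and the y axis of mark_c, either way round below 0.2 rad) or (horizontal distance between stand_d and mark_d below 0.012 m and angle between the y axis of stand_d and the y axis of mark_d, either way round below 0.2 rad)) and horizontal distance between stand_d and post between 0.27 and 0.33 m and ((horizontal distance between stand_b and mark_a below 0.012 m and angle between the y axis of stand_b and the y axis of mark_a, either way round below 0.2 rad) or (horizontal distance between stand_b and mark_b below 0.012 m and angle between the y axis of stand_b and the y axis of mark_b, either way round below 0.2 rad) or (horizontal distance between stand_b and mark_c below 0.012 m and angle between the y axis of stand_b and the y axis of mark_c, either way round below 0.2 rad) or (horizontal distance between stand_b and mark_d below 0.012 m and angle between the y axis of stand_b and the y axis of mark_d, either way round below 0.2 rad)) and horizontal distance between stand_b and post between 0.365 and 0.425 m); the robot touches nothing.
It fails at once if a stand is tipped over (angle between any of stand_a, stand_b, stand_c, stand_d's own z axis and vertical above 0.7 rad).
It also fails if it takes over 128 s, if anything falls off the work surface, if the arm or the gripper's body presses on something with over 40 N, if the wrist force passes 120 N, or if a joint passes its speed limit or range.

## Working session

There is one attempt and no reset: what is moved stays moved. The work goes in short steps, Python scripts to look and compute and a tool call to move; the robot and the scene stay as the last step left them, time stands still between calls to the robot, and variables do not carry over. Pictures are saved under pics/ and viewed, and the job is handed in when it is done.

Besides the shell and the picture viewer there is one more tool, called after "Call:" in YAML: its name, and indented under it one key for each argument. arm_command: Moves the arm, as the interface text tells. Its arguments: {"type":"object","properties":{"targets":{"type":"array","items":{"type":"array","items":{"type":"number"}}},"newtons":{"type":"number"}},"required":["targets"]}

```bash
ls; mkdir -p pics; python3 - <<'E'
from rig import robot
import cv2,numpy as np
for n in ["scene","top"]:
    p,d=robot.camera(n); cv2.imwrite(f"pics/{n}0.png",p[:,:,::-1]); np.savez(f"pics/{n}0.npz",p=p,d=d)
    m=robot.camera_model(n); print(n,m)
o=robot.get_obs();print(o)
E
```

```text
pics
scene {'mtx': array([[438.7913879 ,   0.        , 281.12663845],
       [  0.        , 438.7913879 , 213.08550965],
       [  0.        ,   0.        ,   1.        ]]), 'extrinsics': array([[ 7.51495148e-01,  6.59738595e-01, -1.69777211e-04,
        -3.80161730e-01],
       [-5.55527738e-01,  6.32929397e-01,  5.39248840e-01,
         2.04901825e-01],
       [ 3.55870729e-01, -4.05148570e-01,  8.42146460e-01,
        -1.12901161e+00],
       [ 0.00000000e+00,  0.00000000e+00,  0.00000000e+00,
         1.00000000e+00]])}
top {'mtx': array([[498.09742039,   0.        , 285.13706309],
       [  0.        , 498.09742039, 218.89319878],
       [  0.        ,   0.        ,   1.        ]]), 'extrinsics': array([[-0.0288934 , -0.99957983,  0.00230946,  0.06565376],
       [ 0.99471904, -0.02852511,  0.09859183, -0.48615073],
       [-0.09848453,  0.00514591,  0.99512528, -1.15062473],
       [ 0.        ,  0.        ,  0.        ,  1.        ]])}
{'time': 0.1, 'q': array([-1.49151007e+00,  5.28368771e-01,  1.43377377e+00, -2.55128682e-05,
        1.18140108e+00, -1.78475916e-01]), 'joint_velocities': array([-0.00023086, -0.00299701, -0.00195812,  0.00030822,  0.00034335,
       -0.00097088]), 'joint_torque': array([-3.04273672e-04, -4.40986955e+01, -1.77150661e+01,  6.34940690e-02,
        5.33922378e-02, -4.86449528e-05]), 'position': array([ 0.15930611, -0.60367313,  0.22167234]), 'tool_rot': array([ 9.91705226e-01,  1.28529344e-01,  3.65767519e-05, -9.74866540e-04]), 'ft_force': array([ 0.03027876, -0.28513898,  0.1556924 ]), 'moment': array([ 0.01053526, -0.03389307,  0.03828662]), 'grip_width': 0.0871474089721172}
```

View pics/scene0.png

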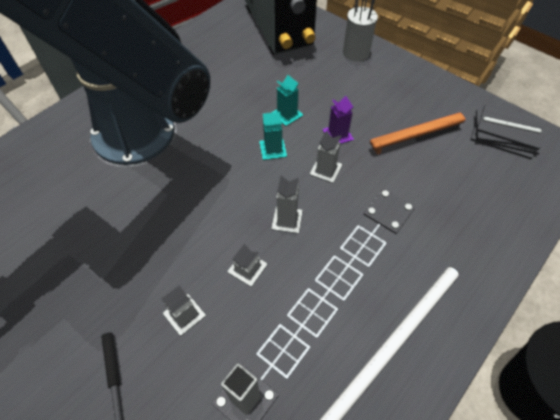

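View pics/top0.png

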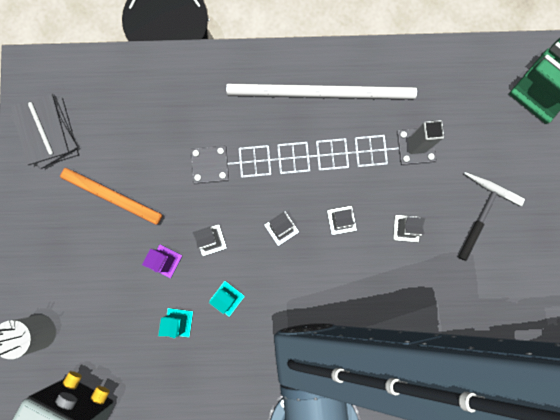

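Top view: squares in a row at about (255..371, 150..161), post at (418,145) on the right end, the footing plate at (210,163) on the left. Four white-footed steel stands sit at (210,240), (282,227), (343,220) and (409,228). The purple and turquoise ones are look-alikes.

```bash
cat > h.py <<'E'
import numpy as np,cv2
from rig import robot
def world(n,d):
    m=robot.camera_model(n);K=m['mtx'];E=m['extrinsics']
    v,u=np.mgrid[:d.shape[0],:d.shape[1]]
    X=np.stack([(u-K[0,2])/K[0,0]*d,-(v-K[1,2])/K[1,1]*d,-d],-1)
    return (X-E[:3,3])@E[:3,:3]
def plane(n,uv,z,m=None):
    m=m or robot.camera_model(n);K=m['mtx'];E=m['extrinsics'];uv=np.atleast_2d(uv).astype(float)
    r=np.stack([(uv[:,0]-K[0,2])/K[0,0],-(uv[:,1]-K[1,2])/K[1,1],-np.ones(len(uv))],-1)@E[:3,:3]
    c=-E[:3,3]@E[:3,:3]
    return c+r*((z-c[2])/r[:,2])[:,None]
E
python3 - <<'E'
from h import *
D=np.load("pics/top0.npz");p,d=D['p'],D['d'];W=world("top",d)
cv2.imwrite("pics/topz.png",cv2.resize(p[110:260,180:460,::-1],None,fx=2.8,fy=2.8,interpolation=cv2.INTER_CUBIC))
print("table z",np.median(W[240:260,340:380,2]))
for n,(u,v) in enumerate([(210,240),(282,227),(343,220),(409,228)]):
    s=np.s_[v-24:v+24,u-24:u+24]
    Z=W[s][...,2];P=W[s].reshape(-1,3); P=P[(d[s].ravel()>0)]
    hi=P[P[:,2]>0.03]; zt=np.percentile(hi[:,2],98)
    top=hi[hi[:,2]>zt-0.024]
    R=cv2.minAreaRect((top[:,:2]*1000).astype(np.float32))
    white=(p[s].min(-1)>170).ravel()
    c=P[white[(d[s].ravel()>0)]]
    mk=cv2.convexHull(np.argwhere(p[s].min(-1)>170)[:,::-1].astype(np.int32)).reshape(-1,2)+[u-24,v-24]
    F=cv2.minAreaRect((plane("top",mk,0.005)[:,:2]*1000).astype(np.float32))
    print(n,"ztop",zt.round(3),"top",top[:,:2].mean(0).round(3),np.round(R[0]),np.round(R[1]),round(R[2],1),"foot",np.round(F[0],1),np.round(F[1],1),round(F[2],1))
# marks
g=(p.min(-1)>150).astype(np.uint8); g[:130]=0;g[182:]=0;g[:,:232]=0;g[:,395:]=0
nl,lab,st,ce=cv2.connectedComponentsWithStats(g,connectivity=8)
print(st)
g2=g.copy()
inv=(1-g); 
cs,h=cv2.findContours(g,cv2.RETR_EXTERNAL,cv2.CHAIN_APPROX_NONE)
for c in cs:
    if len(c)>15:
        print(cv2.boundingRect(c))
# cells enclosed
cs,h=cv2.findContours(g,cv2.RETR_CCOMP,cv2.CHAIN_APPROX_NONE)
for c,hh in zip(cs,h[0]):
    if hh[3]>=0 and cv2.contourArea(c)>50:
        q=plane("top",c.reshape(-1,2),0)[:,:2]*1000
        print("cell",np.round(cv2.minAreaRect(q.astype(np.float32))[0],1))
E
```

```text
table z -0.001200457227882638
0 ztop 0.111 top [0.446 0.23 ] [445. 230.] [39. 40.] 16.3 foot [444.8 231.9] [61.4 62.1] 16.8
1 ztop 0.136 top [0.469 0.061] [468.  61.] [38. 41.] 31.8 foot [468.   61.6] [61.8 61.7] 32.1
2 ztop 0.061 top [ 0.484 -0.084] [484. -84.] [39. 41.] 8.8 foot [483.6 -83.1] [61.8 61.8] 8.4
3 ztop 0.086 top [ 0.46  -0.238] [ 460. -239.] [41. 39.] 83.5 foot [ 459.4 -240.5] [64.6 62.3] 87.1
[[     0      0    560    420 233367]
 [   232    134    163     44   1833]]
(232, 134, 163, 44)
cell [616.3 137.9]
cell [618.4 104.2]
cell [622.1  43.2]
cell [624.5   9.2]
cell [628.2 -51.7]
cell [629.3 -85. ]
cell [ 635.  -146.2]
cell [ 636.5 -180.4]
cell [650.4 139.9]
cell [652.1 106.9]
cell [655.3  45.8]
cell [659.3  11.6]
cell [662.6 -49.6]
cell [664.3 -83.3]
cell [ 668.3 -144.3]
cell [ 670.4 -178. ]
```

View pics/topz.png

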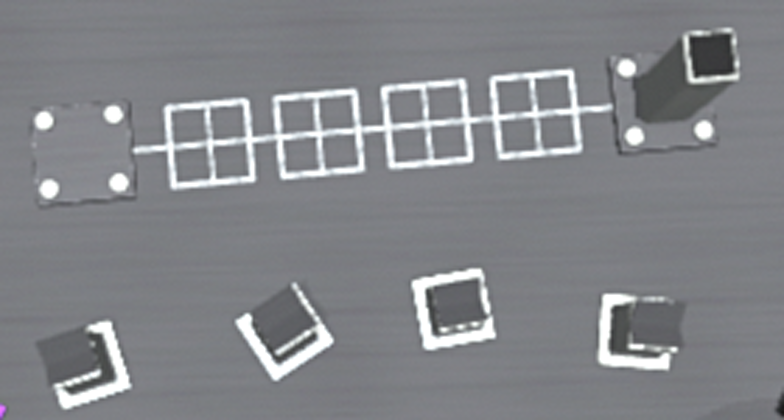

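Stands, left to right: a (110 mm), c (135), b (60), d (85). The post is at the −y end, so c→M4, a→M3, d→M2 and b→M1. I'll place them in the order b, d, a, c.

```bash
cat >> h.py <<'E'
def psi(o):
    x,y,z,w=o['tool_rot']; # tool y angle
    ty=np.array([2*(x*y-z*w),1-2*(x*x+z*z)]);return np.arctan2(ty[1],ty[0])
def go(x,y,z,yawdeg,o=None):
    o=o or robot.get_obs();P=o['position'];a=psi(o)
    dw=np.array([x,y])-P[:2]
    ey=np.array([np.cos(a),np.sin(a)]);ex=np.array([-np.sin(a),np.cos(a)])
    s=-((np.radians(yawdeg)-a+np.pi/2)%np.pi-np.pi/2)
    print("t%.2f at %s yaw %.1f q6 %.2f w%.3f -> dx %.2f dy %.2f dz %.2f cm spin %.3f"%(o['time'],P.round(4),np.degrees(a),o['q'][5],o['grip_width'],dw@ex*100,dw@ey*100,(P[2]-z)*100,s))
E
python3 -c "
from h import *
go(.484,-.0835,.2,8.5)"
```

```text
t0.10 at [ 0.1593 -0.6037  0.2217] yaw -75.2 q6 -0.18 w0.087 -> dx 44.66 dy -42.02 dz 2.17 cm spin -1.461
```

Call:
arm_command:
  targets:
    - [5, -5, 0, -0.15, 8.7]
    - [10, -10, 0, -0.3, 8.7]
    - [15, -15, 0, -0.45, 8.7]
    - [20, -19, 0, -0.6, 8.7]
    - [24, -22, 0, -0.75, 8.7]

```text
time: 0.72
position: [0.3278, -0.3392, 0.2224]
tool_rot: [0.875, 0.485, 0.0, -0.0]
ft_force: [-0.0, -0.7, 0.6]
grip_width: 0.0868
```

```bash
python3 -c "
from h import *
go(.484,-.0835,.2,8.5)"
```

```text
t0.72 at [ 0.3278 -0.3392  0.2224] yaw -32.0 q6 -0.48 w0.087 -> dx 29.96 dy -0.32 dz 2.24 cm spin -0.707
```

Call:
arm_command:
  targets:
    - [6, -0.3, 0.5, -0.15, 8.7]
    - [12, -0.3, 1, -0.3, 8.7]
    - [18, -0.3, 1.5, -0.45, 8.7]
    - [24, -0.3, 2, -0.6, 8.7]
    - [28.8, -0.3, 2.2, -0.71, 8.7]

```text
time: 1.35
position: [0.4789, -0.0937, 0.2001]
tool_rot: [0.651, 0.759, -0.0, -0.0]
ft_force: [0.9, -0.5, 0.6]
grip_width: 0.0871
```

Call:
arm_command:
  targets:
    - [0, 0, 0, 0, 8.7]
    - [0, 0, 0, 0, 8.7]

```text
time: 1.6
position: [0.4779, -0.0961, 0.2003]
tool_rot: [0.653, 0.757, -0.0, -0.0]
ft_force: [-0.5, 0.2, -0.5]
grip_width: 0.0868
```

```bash
python3 -c "
from h import *
go(.484,-.0835,.2,8.5)
for n in ['wrist','scene']:
    p,d=robot.camera(n); cv2.imwrite(f'pics/{n}1.png',p[:,:,::-1]); np.savez(f'pics/{n}1.npz',p=p,d=d)
m=robot.camera_model('wrist');print(m)
"
```

```text
t1.60 at [ 0.4779 -0.0961  0.2003] yaw 8.4 q6 -0.57 w0.087 -> dx 1.15 dy 0.78 dz 0.03 cm spin -0.001
{'mtx': array([[357.42284069,   0.        , 281.66403879],
       [  0.        , 357.42284069, 208.17385847],
       [  0.        ,   0.        ,   1.        ]]), 'extrinsics': array([[ 9.89732015e-01,  1.42935202e-01,  2.57711510e-04,
        -4.59114877e-01],
       [-1.37701298e-01,  9.53971027e-01, -2.66416274e-01,
         1.84609215e-01],
       [-3.83261134e-02,  2.63645229e-01,  9.63858030e-01,
        -3.25667445e-01],
       [ 0.00000000e+00,  0.00000000e+00,  0.00000000e+00,
         1.00000000e+00]])}
```

View pics/wrist1.png

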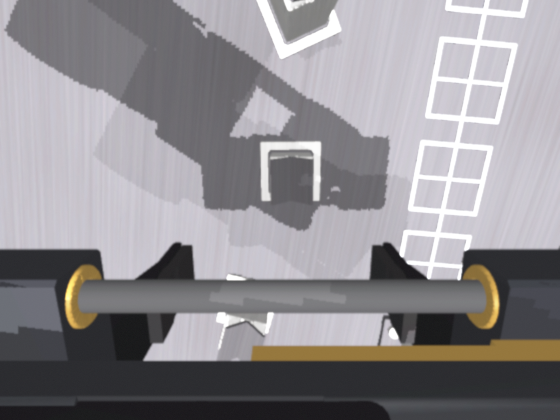

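View pics/scene1.png

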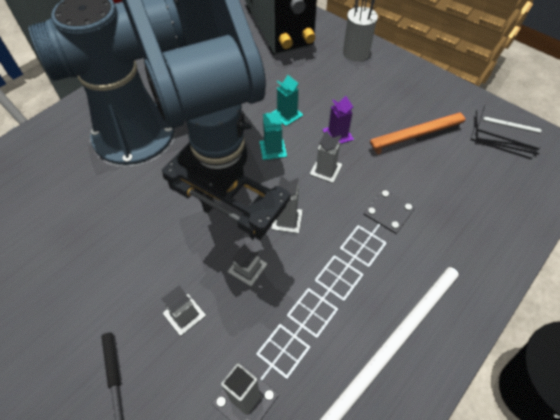

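The wrist view shows one stand in front of the jaws at (291,170), and a second partly hidden at (245,305). Next I'll project the top-view estimates into this image.

```bash
cat >> h.py <<'E'
def proj(n,X,m=None):
    m=m or robot.camera_model(n);K=m['mtx'];E=m['extrinsics']
    c=np.atleast_2d(X)@E[:3,:3].T+E[:3,3]
    return np.stack([K[0,0]*c[:,0]/-c[:,2]+K[0,2],-K[1,1]*c[:,1]/-c[:,2]+K[1,2]],-1)
E
python3 -c "
from h import *
for nm,x in dict(a=[.445,.231,.005],c=[.468,.0613,.005],ctop=[.468,.0613,.135],b=[.4838,-.0835,.005],btop=[.4838,-.0835,.06],M1=[.6343,.1222,0],M2=[.6403,.02745,0],M3=[.6461,-.0674,0]).items(): print(nm,proj('wrist',x).round())
p=np.load('pics/wrist1.npz')['p']
for (u,v) in [(465,80),(450,180)]:
    print(plane('wrist',(u,v),0).round(4))
q=[[260,142],[321,142]];r=plane('wrist',q,.005);print(r.round(4))
"
```

```text
a [[ 300. -234.]]
c [[296.  12.]]
ctop [[305. -50.]]
b [[289. 172.]]
btop [[291. 182.]]
M1 [[491. -32.]]
M2 [[468.  80.]]
M3 [[447. 178.]]
[[0.6376 0.0274 0.    ]]
[[ 0.6494 -0.0693  0.    ]]
[[ 0.4507 -0.0585  0.005 ]
 [ 0.5104 -0.0498  0.005 ]]
```

Call:
arm_command:
  targets:
    - [1.15, 0.8, 0, 0, 8.7]
    - [1.15, 0.8, 5, 0, 8.7]
    - [1.15, 0.8, 10, 0, 8.7]
    - [1.15, 0.8, 12, 0, 8.7]
    - [1.15, 0.8, 12, 0, 8.7]

```text
time: 2.33
position: [0.4836, -0.0833, 0.0792]
tool_rot: [0.654, 0.757, -0.001, -0.002]
ft_force: [-0.3, -0.8, -0.2]
grip_width: 0.0872
```

```bash
python3 -c "
from h import *
go(.4842,-.0835,.014,8.5)
p,d=robot.camera('wrist'); cv2.imwrite(f'pics/wrist2.png',p[:,:,::-1])
"
```

```text
t2.33 at [ 0.4836 -0.0833  0.0792] yaw 8.3 q6 -0.54 w0.087 -> dx -0.03 dy 0.06 dz 6.52 cm spin -0.003
```

View pics/wrist2.png

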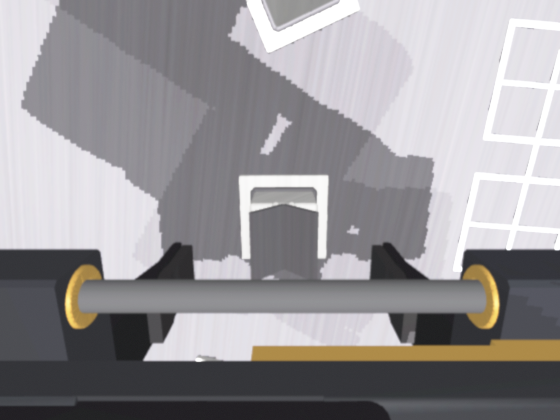

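The stand (foot edge at 240–328, row 177) lies midway between the fingers (192 and 372). I can descend and grip.

Call:
arm_command:
  targets:
    - [0, 0, 4, 0, 8.7]
    - [0, 0, 6.5, 0, 8.7]
    - [0, 0, 6.5, 0, 8.7]
    - [0, 0, 6.5, 0, 3.5]
    - [0, 0, 6.5, 0, 3.5]
  newtons: 25

```text
time: 3.0
position: [0.4857, -0.0839, 0.017]
tool_rot: [0.653, 0.757, 0.0, 0.001]
ft_force: [-0.1, -0.9, 0.3]
grip_width: 0.0747
```

Call:
arm_command:
  targets:
    - [0, 0, 0, 0, 3.5]
    - [0, 0, 0, 0, 3.5]
    - [0, 0, 0, 0, 3.5]

```text
time: 3.38
position: [0.4846, -0.0835, 0.0157]
tool_rot: [0.653, 0.757, 0.0, 0.0]
ft_force: [-0.5, -0.2, 0.4]
grip_width: 0.0449
```

```bash
python3 -c "
from h import *
go(.6343,.1222,.2,3.7)"
```

```text
t3.38 at [ 0.4846 -0.0835  0.0157] yaw 8.4 q6 -0.55 w0.045 -> dx 18.16 dy 17.82 dz -18.43 cm spin 0.082
```

Call:
arm_command:
  targets:
    - [0, 0, 0, 0, 3.5]
    - [0, 0, 0, 0, 3.5]
    - [0, 0, 0, 0, 3.5]
    - [0, 0, -1, 0, 3.5]
    - [0, 0, -4, 0, 3.5]

```text
time: 4.0
position: [0.4832, -0.0829, 0.0549]
tool_rot: [0.653, 0.757, -0.001, -0.002]
ft_force: [-0.1, 0.8, -2.3]
grip_width: 0.0399
```

Call:
arm_command:
  targets:
    - [0, 0, -5, 0, 3.5]
    - [0, 0, -10, 0, 3.5]
    - [0, 0, -12, 0, 3.5]
    - [0, 0, -12, 0, 3.5]

```text
time: 4.5
position: [0.4852, -0.0837, 0.1772]
tool_rot: [0.653, 0.757, 0.001, 0.002]
ft_force: [-0.4, -0.1, -3.7]
grip_width: 0.0396
```

```bash
python3 -c "
from h import *
go(.6343,.1222,.18,3.7)
p,d=robot.camera('wrist'); cv2.imwrite(f'pics/wrist3.png',p[:,:,::-1])"
```

```text
t4.50 at [ 0.4852 -0.0837  0.1772] yaw 8.4 q6 -0.55 w0.040 -> dx 18.18 dy 17.76 dz -0.28 cm spin 0.083
```

View pics/wrist3.png

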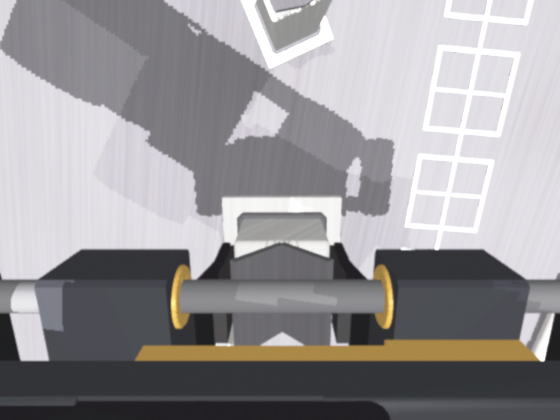

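Stand b is held. I'll carry it to M1.

Call:
arm_command:
  targets:
    - [3, 5, 0, 0.02, 3.5]
    - [7, 9, 0, 0.04, 3.5]
    - [11, 13, 0, 0.06, 3.5]
    - [15, 16, 0, 0.08, 3.5]
    - [18.2, 17.8, 0, 0.08, 3.5]

```text
time: 5.18
position: [0.6336, 0.1246, 0.1725]
tool_rot: [0.683, 0.731, -0.001, -0.002]
ft_force: [-0.2, -0.5, -1.6]
grip_width: 0.0398
```

Call:
arm_command:
  targets:
    - [0, 0, 2, 0, 3.5]
    - [0, 0, 6, 0, 3.5]
    - [0, 0, 10, 0, 3.5]
    - [0, 0, 10, 0, 3.5]

```text
time: 5.68
position: [0.6288, 0.1225, 0.0697]
tool_rot: [0.683, 0.73, -0.005, -0.005]
ft_force: [-0.8, 0.5, -2.3]
grip_width: 0.0399
```

```bash
python3 -c "
from h import *
go(.6343,.1222,.016,3.7)
for n in ['wrist','top']:
    p,d=robot.camera(n); cv2.imwrite(f'pics/{n}4.png',p[:,:,::-1])
"
```

```text
t5.67 at [0.6288 0.1225 0.0697] yaw 3.8 q6 -0.05 w0.040 -> dx -0.06 dy 0.55 dz 5.37 cm spin 0.002
```

View pics/wrist4.png

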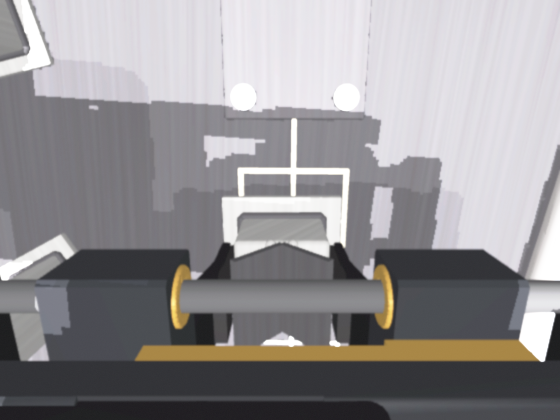

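Call:
arm_command:
  targets:
    - [0, 0, 3, 0, 3.5]
    - [0, 0, 4, 0, 3.5]
    - [0, 0, 4, 0, 3.5]
    - [0, 0, 4, 0, 3.5]

```text
time: 6.28
position: [0.6351, 0.1226, 0.037]
tool_rot: [0.683, 0.73, 0.001, 0.001]
ft_force: [0.6, 0.4, -2.6]
grip_width: 0.0402
```

```bash
python3 -c "
from h import *
go(.6343,.1222,.016,3.7)
for n in ['wrist']:
    p,d=robot.camera(n); cv2.imwrite(f'pics/{n}5.png',p[:,:,::-1])
"
```

```text
t6.28 at [0.6351 0.1226 0.037 ] yaw 3.8 q6 -0.05 w0.040 -> dx -0.04 dy -0.08 dz 2.10 cm spin 0.002
```

View pics/wrist5.png

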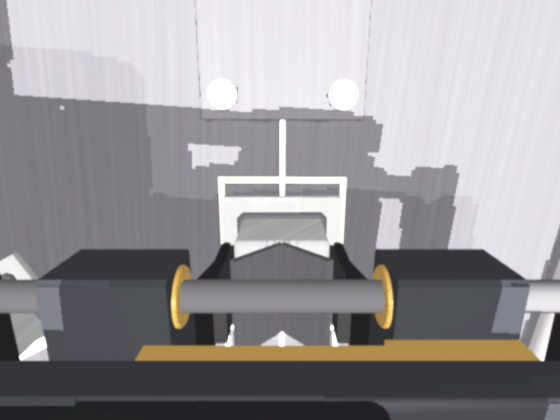

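Stand and square line up: the foot spans 222–343 and the square 219–346. I'll lower it and release.

Call:
arm_command:
  targets:
    - [0, 0, 1, 0, 3.5]
    - [0, 0, 1.7, 0, 3.5]
    - [0, 0, 2.1, 0, 3.5]
    - [0, 0, 2.1, 0, 3.5]

```text
time: 6.82
position: [0.6334, 0.1226, 0.0156]
tool_rot: [0.683, 0.731, -0.001, -0.0]
ft_force: [-3.8, -0.2, 5.8]
grip_width: 0.0398
```

```bash
python3 -c "
from h import *
go(.6343,.1222,.016,3.7)
print(robot.get_obs()['ft_force'])
"
```

```text
t6.83 at [0.6334 0.1226 0.0156] yaw 3.9 q6 -0.05 w0.040 -> dx -0.05 dy 0.09 dz -0.04 cm spin 0.003
[-3.76417765 -0.22044761  5.82232159]
```

Call:
arm_command:
  targets:
    - [0, 0, 0, 0, 8.7]
    - [0, 0, 0, 0, 8.7]
    - [0, 0, 0, 0, 8.7]
    - [0, 0, 0, 0, 8.7]
    - [0, 0, -2, 0, 8.7]

```text
time: 7.45
position: [0.6325, 0.1226, 0.0336]
tool_rot: [0.683, 0.73, -0.001, -0.001]
ft_force: [-0.4, -0.3, 0.2]
grip_width: 0.0815
```

Call:
arm_command:
  targets:
    - [0, 0, -5, 0, 8.7]
    - [0, 0, -10, 0, 8.7]
    - [0, 0, -15, 0, 8.7]
    - [0, 0, -16, 0, 8.7]

```text
time: 7.95
position: [0.6368, 0.1228, 0.2007]
tool_rot: [0.683, 0.73, 0.004, 0.004]
ft_force: [0.5, -0.8, 0.3]
grip_width: 0.0868
```

```bash
python3 -c "
from h import *
go(.46,-.24,.2,-4.5)
for n in ['wrist']:
    p,d=robot.camera(n); cv2.imwrite(f'pics/{n}6.png',p[:,:,::-1])
"
```

```text
t7.95 at [0.6368 0.1228 0.2007] yaw 3.8 q6 -0.05 w0.087 -> dx -35.01 dy -20.07 dz 0.07 cm spin 0.146
```

View pics/wrist6.png

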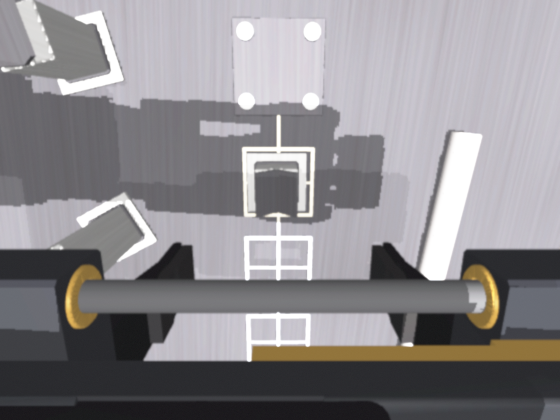

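b (277,185) sits centred in its square. Next is d.

Call:
arm_command:
  targets:
    - [-5, -3, 0, 0.03, 8.7]
    - [-10, -6, 0, 0.06, 8.7]
    - [-15, -9, 0, 0.09, 8.7]
    - [-20, -12, 0, 0.12, 8.7]
    - [-25, -14.5, 0, 0.14, 8.7]

```text
time: 8.62
position: [0.5039, -0.1374, 0.1936]
tool_rot: [0.733, 0.681, -0.001, -0.001]
ft_force: [0.9, -0.3, 0.6]
grip_width: 0.0871
```

Call:
arm_command:
  targets:
    - [-5, -3, 0, 0, 8.7]
    - [-9, -5.5, 0, 0, 8.7]
    - [-12, -5.5, 0, 0, 8.7]
    - [-12, -5.5, 0, 0, 8.7]

```text
time: 9.12
position: [0.4417, -0.2539, 0.1938]
tool_rot: [0.734, 0.679, -0.0, -0.0]
ft_force: [0.7, 0.3, 0.7]
grip_width: 0.0868
```

```bash
python3 -c "
from h import *
go(.46,-.24,.2,-4.5)
for n in ['wrist']:
    p,d=robot.camera(n); cv2.imwrite(f'pics/{n}7.png',p[:,:,::-1])
print(proj('wrist',[.46,-.24,.005]))
"
```

```text
t9.12 at [ 0.4417 -0.2539  0.1938] yaw -4.4 q6 -0.66 w0.087 -> dx 1.52 dy 1.72 dz -0.62 cm spin 0.002
[[299.38490613 172.01034115]]
```

View pics/wrist7.png

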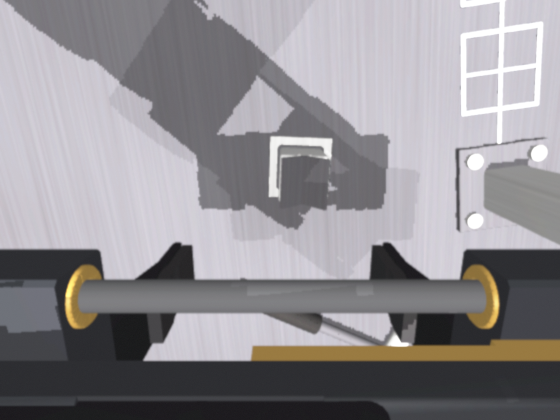

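```bash
python3 -c "
from h import *
r=plane('wrist',[[271.5,136.5],[331.5,138.5],[270,196]],.005)[:,:2];print(r.round(4))
e=r[1]-r[0];print(np.degrees(np.arctan2(e[1],e[0])),np.linalg.norm(e),np.linalg.norm(r[2]-r[0]))
n=np.array([e[1],-e[0]])/np.linalg.norm(e);c=(r[0]+r[1])/2+n*.03;print('c',c)
go(*c,.2,-6)
"
```

```text
[[ 0.4353 -0.2034]
 [ 0.4931 -0.2097]
 [ 0.4288 -0.2621]]
-6.277184305549665 0.058102919446781136 0.0591311579980435
c [ 0.460925   -0.23635941]
t9.18 at [ 0.4416 -0.2522  0.1937] yaw -4.3 q6 -0.66 w0.087 -> dx 1.73 dy 1.81 dz -0.63 cm spin 0.030
```

Call:
arm_command:
  targets:
    - [1.55, 1.75, 0, 0.03, 8.7]
    - [1.55, 1.75, 2, 0.03, 8.7]
    - [1.55, 1.75, 7, 0.03, 8.7]
    - [1.55, 1.75, 9, 0.03, 8.7]
    - [1.55, 1.75, 9, 0.03, 8.7]

```text
time: 9.8
position: [0.4598, -0.2353, 0.1027]
tool_rot: [0.742, 0.67, -0.0, -0.003]
ft_force: [0.5, 0.9, 0.7]
grip_width: 0.0869
```

```bash
python3 -c "
from h import *
go(.4603,-.238,.031,-6)
for n in ['wrist']:
    p,d=robot.camera(n); cv2.imwrite(f'pics/{n}8.png',p[:,:,::-1])
"
```

```text
t9.80 at [ 0.4598 -0.2353  0.1027] yaw -5.8 q6 -0.59 w0.087 -> dx -0.26 dy 0.08 dz 7.17 cm spin 0.003
```

View pics/wrist8.png

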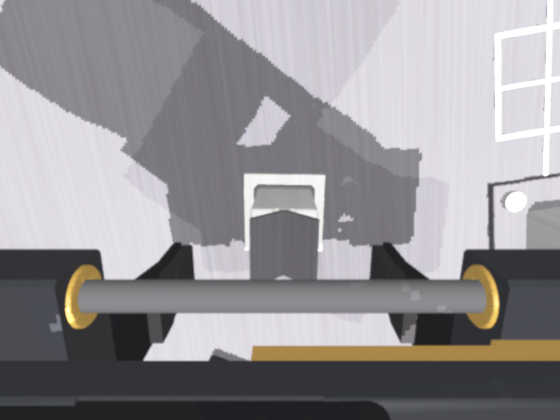

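d is centred between the jaws, with its foot at 245–325. I'll descend and grip.

Call:
arm_command:
  targets:
    - [-0.2, 0.1, 4, 0, 8.7]
    - [-0.2, 0.1, 7.1, 0, 8.7]
    - [-0.2, 0.1, 7.1, 0, 6]
    - [-0.2, 0.1, 7.1, 0, 3.5]
    - [-0.2, 0.1, 7.1, 0, 3.5]

```text
time: 10.48
position: [0.4629, -0.2407, 0.0352]
tool_rot: [0.742, 0.67, 0.0, 0.002]
ft_force: [0.3, -0.3, 1.2]
grip_width: 0.0647
```

Call:
arm_command:
  targets:
    - [0, 0, 0, 0, 3.5]
    - [0, 0, 0, 0, 3.5]
    - [0, 0, 0, 0, 3.5]
    - [0, 0, 0, 0, 3.5]

```text
time: 10.98
position: [0.4615, -0.24, 0.0339]
tool_rot: [0.743, 0.67, -0.0, -0.0]
ft_force: [-1.6, 0.6, 5.0]
grip_width: 0.0399
```

```bash
python3 -c "
from h import *
go(.6403,.0275,.2,3.7)
for n in ['wrist']:
    p,d=robot.camera(n); cv2.imwrite(f'pics/{n}9.png',p[:,:,::-1])
"
```

```text
t10.97 at [ 0.4615 -0.24    0.0339] yaw -5.9 q6 -0.59 w0.040 -> dx 28.45 dy 15.04 dz -16.61 cm spin -0.167
```

View pics/wrist9.png

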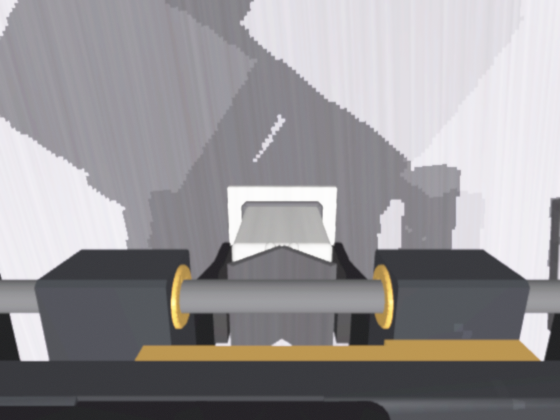

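```bash
cat >> h.py <<'E'
def heldoff(rowpx,zfoot,o=None):
    # far foot edge row -> stand centre offset from TCP along tool x (mm)
    o=o or robot.get_obs();a=psi(o);ex=np.array([-np.sin(a),np.cos(a)]);ey=np.array([np.cos(a),np.sin(a)])
    r=plane('wrist',[282,rowpx],zfoot)[0,:2]-o['position'][:2]
    print('held offset toolx mm',(r@ex-.03)*1000)
E
python3 -c "
from h import *
heldoff(186.5,.005)"
```

```text
held offset toolx mm 2.4741170551023233
```

Call:
arm_command:
  targets:
    - [0, 0, -2, 0, 3.5]
    - [0, 0, -7, 0, 3.5]
    - [0, 0, -12, 0, 3.5]
    - [0, 0, -14, 0, 3.5]

```text
time: 11.52
position: [0.463, -0.2408, 0.1758]
tool_rot: [0.743, 0.67, 0.0, 0.002]
ft_force: [0.2, -0.5, -2.8]
grip_width: 0.0397
```

Call:
arm_command:
  targets:
    - [5, 3, -2, -0.03, 3.5]
    - [10, 6, -2, -0.07, 3.5]
    - [15, 9, -2, -0.1, 3.5]
    - [20, 11.5, -2, -0.14, 3.5]
    - [24, 13.5, -2, -0.167, 3.5]

```text
time: 12.15
position: [0.6212, -0.0129, 0.1924]
tool_rot: [0.683, 0.73, -0.0, -0.001]
ft_force: [0.1, -1.1, -2.7]
grip_width: 0.04
```

```bash
python3 -c "
from h import *
go(.6403,.0275,.19,3.7)"
```

```text
t12.15 at [ 0.6212 -0.0129  0.1924] yaw 3.8 q6 -0.27 w0.040 -> dx 3.90 dy 2.17 dz 0.24 cm spin 0.001
```

Call:
arm_command:
  targets:
    - [3.6, 2, 0, 0, 3.5]
    - [3.6, 2, 4, 0, 3.5]
    - [3.6, 2, 8, 0, 3.5]
    - [3.6, 2, 12, 0, 3.5]
    - [3.6, 2, 13, 0, 3.5]

```text
time: 12.78
position: [0.6353, 0.0225, 0.0597]
tool_rot: [0.684, 0.729, -0.002, -0.003]
ft_force: [0.2, -0.9, -2.2]
grip_width: 0.0399
```

Call:
arm_command:
  targets:
    - [0, 0, 0, 0, 3.5]
    - [0, 0, 0, 0, 3.5]

```text
time: 13.02
position: [0.6399, 0.0218, 0.0652]
tool_rot: [0.684, 0.729, 0.001, 0.001]
ft_force: [-0.2, -0.8, -1.8]
grip_width: 0.0396
```

```bash
python3 -c "
from h import *
go(.6403,.0255,.034,3.7)
for n in ['wrist']:
    p,d=robot.camera(n); cv2.imwrite(f'pics/{n}10.png',p[:,:,::-1])
"
```

```text
t13.03 at [0.6399 0.0218 0.0652] yaw 3.7 q6 -0.20 w0.040 -> dx 0.37 dy 0.06 dz 3.12 cm spin -0.001
```

View pics/wrist10.png

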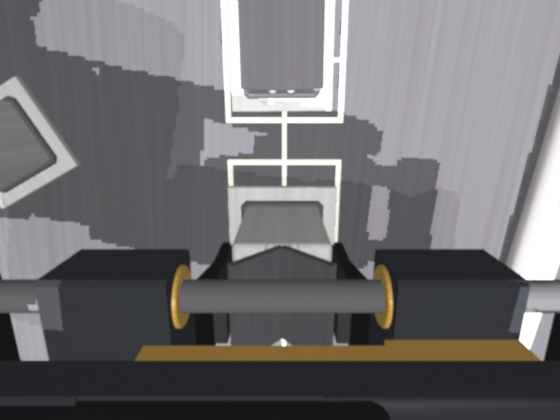

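```bash
cat >> h.py <<'E'
def sqoff(u,rowpx,o=None):
    o=o or robot.get_obs();a=psi(o);ex=np.array([-np.sin(a),np.cos(a)]);ey=np.array([np.cos(a),np.sin(a)])
    r=plane('wrist',[u,rowpx],0)[0,:2]-o['position'][:2]
    print('square centre offset from TCP mm x %.1f y %.1f'%((r@ex-.036)*1000,r@ey*1000), o['position'][:2]+r-.036*ex)
E
python3 -c "
from h import *
heldoff(186,.0363); sqoff(284,159)"
```

```text
held offset toolx mm 2.6627412749340165
square centre offset from TCP mm x 6.6 y 1.9 [0.64141704 0.02838897]
```

Call:
arm_command:
  targets:
    - [0.4, 0.1, 0.5, 0, 3.5]
    - [0.4, 0.1, 1.8, 0, 3.5]
    - [0.4, 0.1, 2.7, 0, 3.5]
    - [0.4, 0.1, 3.1, 0, 3.5]
    - [0.4, 0.1, 3.1, 0, 3.5]

```text
time: 13.7
position: [0.6383, 0.0262, 0.0338]
tool_rot: [0.684, 0.729, -0.001, -0.001]
ft_force: [-4.4, 0.6, 8.3]
grip_width: 0.0397
```

```bash
python3 -c "
from h import *
go(.6403,.0255,.034,3.7)"
```

```text
t13.70 at [0.6383 0.0262 0.0338] yaw 3.7 q6 -0.20 w0.040 -> dx -0.08 dy 0.19 dz -0.02 cm spin -0.000
```

On the table. I'll release, rise and go on to a.

Call:
arm_command:
  targets:
    - [0, 0, 0, 0, 8.7]
    - [0, 0, 0, 0, 8.7]
    - [0, 0, 0, 0, 8.7]
    - [0, 0, 0, 0, 8.7]
    - [0, 0, -2, 0, 8.7]

```text
time: 14.32
position: [0.6377, 0.0262, 0.0515]
tool_rot: [0.684, 0.729, -0.001, -0.002]
ft_force: [1.1, 0.1, 0.1]
grip_width: 0.0817
```

Call:
arm_command:
  targets:
    - [0, 0, -5, 0, 8.7]
    - [0, 0, -10, 0, 8.7]
    - [0, 0, -15, 0, 8.7]
    - [0, 0, -17, 0, 8.7]

```text
time: 14.82
position: [0.6411, 0.0258, 0.2282]
tool_rot: [0.684, 0.729, 0.002, 0.003]
ft_force: [0.2, -0.3, -0.3]
grip_width: 0.0872
```

```bash
python3 -c "
from h import *
go(.445,.22,.22,16.5)
for n in ['wrist']:
    p,d=robot.camera(n); cv2.imwrite(f'pics/{n}11.png',p[:,:,::-1])
"
```

```text
t14.82 at [0.6411 0.0258 0.2282] yaw 3.7 q6 -0.20 w0.087 -> dx 20.63 dy -18.33 dz 0.82 cm spin -0.224
```

View pics/wrist11.png

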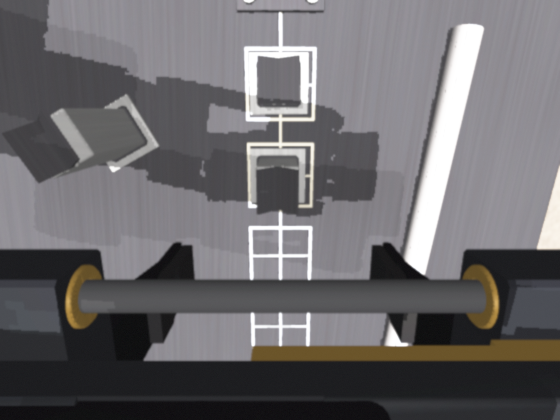

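d (277,180) stands in its square about 2 mm to one side. Now a.

Call:
arm_command:
  targets:
    - [4, -4, 0, -0.05, 8.7]
    - [8, -8, 0, -0.1, 8.7]
    - [12, -12, 0, -0.15, 8.7]
    - [16, -15.5, 0, -0.2, 8.7]
    - [19, -18, 0, -0.224, 8.7]

```text
time: 15.5
position: [0.445, 0.2053, 0.2229]
tool_rot: [0.598, 0.802, -0.0, -0.0]
ft_force: [0.0, -0.3, -0.5]
grip_width: 0.087
```

Call:
arm_command:
  targets:
    - [0, 0, 0, 0, 8.7]
    - [0, 0, 0, 0, 8.7]

```text
time: 15.75
position: [0.4481, 0.204, 0.223]
tool_rot: [0.598, 0.801, 0.0, 0.001]
ft_force: [0.4, 0.8, -0.3]
grip_width: 0.0869
```

```bash
python3 -c "
from h import *
go(.445,.231,.2,16.5)
for n in ['wrist']:
    p,d=robot.camera(n); cv2.imwrite(f'pics/{n}12.png',p[:,:,::-1])
print(proj('wrist',[.445,.231,.005]))
"
```

```text
t15.75 at [0.4481 0.204  0.223 ] yaw 16.5 q6 -0.09 w0.087 -> dx 2.68 dy 0.47 dz 2.30 cm spin 0.000
[[285.21180799 154.1238466 ]]
```

View pics/wrist12.png

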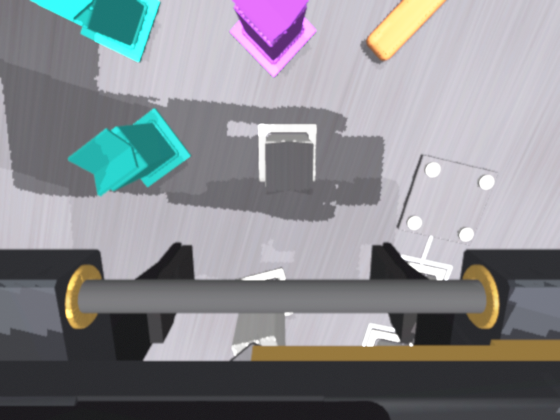

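```bash
python3 -c "
from h import *
r=plane('wrist',[[258.5,124.5],[317,124.5]],.005)[:,:2]
e=r[1]-r[0];print(np.degrees(np.arctan2(e[1],e[0])),np.linalg.norm(e))
n=np.array([e[1],-e[0]])/np.linalg.norm(e);c=(r[0]+r[1])/2+n*.03;print('c',c)
go(*c,.13,16.5)
"
```

```text
16.362881881513534 0.060704262801025845
c [0.44727899 0.23230864]
t15.80 at [0.4485 0.2037 0.2229] yaw 16.5 q6 -0.09 w0.087 -> dx 2.78 dy 0.69 dz 9.29 cm spin -0.001
```

Call:
arm_command:
  targets:
    - [2.7, 0.6, 0, 0, 8.7]
    - [2.7, 0.6, 3, 0, 8.7]
    - [2.7, 0.6, 7, 0, 8.7]
    - [2.7, 0.6, 9, 0, 8.7]
    - [2.7, 0.6, 9, 0, 8.7]

```text
time: 16.42
position: [0.4455, 0.2305, 0.1311]
tool_rot: [0.599, 0.801, -0.001, -0.001]
ft_force: [0.3, 0.5, -0.1]
grip_width: 0.0872
```

```bash
python3 -c "
from h import *
go(.4465,.232,.06,16.5)
for n in ['wrist']:
    p,d=robot.camera(n); cv2.imwrite(f'pics/{n}13.png',p[:,:,::-1])
"
```

```text
t16.43 at [0.4455 0.2305 0.1311] yaw 16.4 q6 -0.03 w0.087 -> dx 0.11 dy 0.13 dz 7.11 cm spin -0.002
```

View pics/wrist13.png

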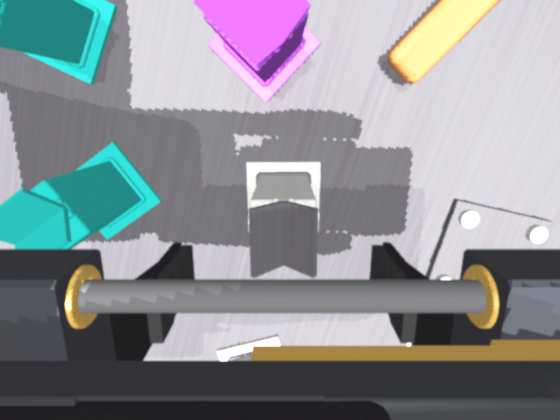

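Call:
arm_command:
  targets:
    - [0.1, 0.1, 3, 0, 8.7]
    - [0.1, 0.1, 6, 0, 8.7]
    - [0.1, 0.1, 7, 0, 6]
    - [0.1, 0.1, 7, 0, 3.5]
    - [0.1, 0.1, 7, 0, 3.5]

```text
time: 17.1
position: [0.4472, 0.2332, 0.0637]
tool_rot: [0.598, 0.801, 0.001, 0.001]
ft_force: [-0.4, 0.5, 0.4]
grip_width: 0.0648
```

Call:
arm_command:
  targets:
    - [0, 0, 0, 0, 3.5]
    - [0, 0, 0, 0, 3.5]
    - [0, 0, 0, 0, 3.5]
    - [0, 0, 0, 0, 3.5]
    - [0, 0, 0, 0, 3.5]

```text
time: 17.73
position: [0.4459, 0.2329, 0.0629]
tool_rot: [0.598, 0.801, -0.0, -0.0]
ft_force: [-1.2, -0.0, 5.3]
grip_width: 0.0397
```

```bash
python3 -c "
from h import *
go(.6461,-.0674,.22,3.7)
for n in ['wrist']:
    p,d=robot.camera(n); cv2.imwrite(f'pics/{n}14.png',p[:,:,::-1])
"
```

```text
t17.73 at [0.4459 0.2329 0.0629] yaw 16.5 q6 -0.03 w0.040 -> dx -34.48 dy 10.66 dz -15.71 cm spin 0.224
```

View pics/wrist14.png

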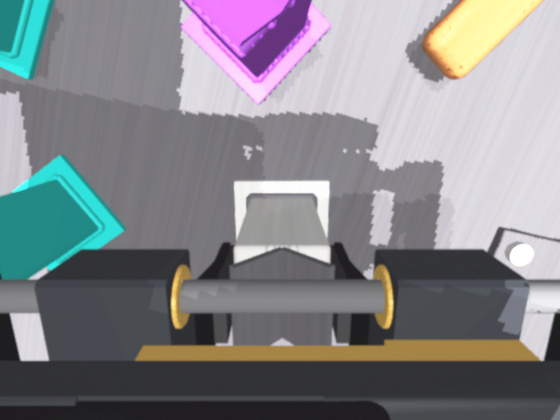

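```bash
python3 -c "
from h import *
heldoff(180.5,.005)"
```

```text
held offset toolx mm 0.08185796059489298
```

Call:
arm_command:
  targets:
    - [0, 0, -2, 0, 3.5]
    - [0, 0, -7, 0, 3.5]
    - [0, 0, -12, 0, 3.5]
    - [0, 0, -17, 0, 3.5]
    - [0, 0, -19, 0, 3.5]

```text
time: 18.4
position: [0.4472, 0.2333, 0.2549]
tool_rot: [0.598, 0.801, 0.002, 0.001]
ft_force: [0.5, -0.0, -4.9]
grip_width: 0.0398
```

Call:
arm_command:
  targets:
    - [-4, 3, 0, 0.04, 3.5]
    - [-9, 6, 0, 0.08, 3.5]
    - [-14, 9, 0, 0.12, 3.5]
    - [-20, 10.6, 0, 0.17, 3.5]
    - [-26, 10.6, 0, 0.224, 3.5]

```text
time: 19.02
position: [0.6227, 0.0123, 0.2508]
tool_rot: [0.685, 0.729, -0.0, -0.001]
ft_force: [0.2, 0.9, -4.3]
grip_width: 0.0401
```

```bash
python3 -c "
from h import *
go(.6461,-.0674,.22,3.7)"
```

```text
t19.02 at [0.6227 0.0123 0.2508] yaw 3.6 q6 -0.22 w0.040 -> dx -8.10 dy 1.83 dz 3.08 cm spin -0.002
```

Call:
arm_command:
  targets:
    - [-5, 1.8, 0, 0, 3.5]
    - [-7.5, 1.8, 0, 0, 3.5]
    - [-7.5, 1.8, 2, 0, 3.5]
    - [-7.5, 1.8, 2, 0, 3.5]

```text
time: 19.52
position: [0.6417, -0.0592, 0.2295]
tool_rot: [0.684, 0.729, -0.002, -0.004]
ft_force: [-1.1, 0.5, -3.8]
grip_width: 0.0397
```

```bash
python3 -c "
from h import *
go(.6461,-.0674,.063,3.7)"
```

```text
t19.52 at [ 0.6417 -0.0592  0.2295] yaw 3.6 q6 -0.33 w0.040 -> dx -0.84 dy 0.39 dz 16.65 cm spin -0.001
```

Call:
arm_command:
  targets:
    - [-0.8, 0.2, 4, 0, 3.5]
    - [-0.8, 0.2, 8, 0, 3.5]
    - [-0.8, 0.2, 12, 0, 3.5]
    - [-0.8, 0.2, 13, 0, 3.5]
    - [-0.8, 0.2, 13, 0, 3.5]

```text
time: 20.15
position: [0.6471, -0.0672, 0.1027]
tool_rot: [0.684, 0.73, -0.0, -0.0]
ft_force: [0.8, -0.6, -4.0]
grip_width: 0.04
```

Call:
arm_command:
  targets:
    - [0, 0, 0, 0, 3.5]

```text
time: 20.27
position: [0.6486, -0.0679, 0.1047]
tool_rot: [0.684, 0.73, 0.001, 0.002]
ft_force: [-0.1, -0.7, -2.4]
grip_width: 0.0395
```

```bash
python3 -c "
from h import *
go(.6461,-.0674,.063,3.7)
for n in ['wrist']:
    p,d=robot.camera(n); cv2.imwrite(f'pics/{n}15.png',p[:,:,::-1])
"
```

```text
t20.27 at [ 0.6486 -0.0679  0.1047] yaw 3.7 q6 -0.34 w0.040 -> dx 0.06 dy -0.24 dz 4.17 cm spin -0.000
```

View pics/wrist15.png

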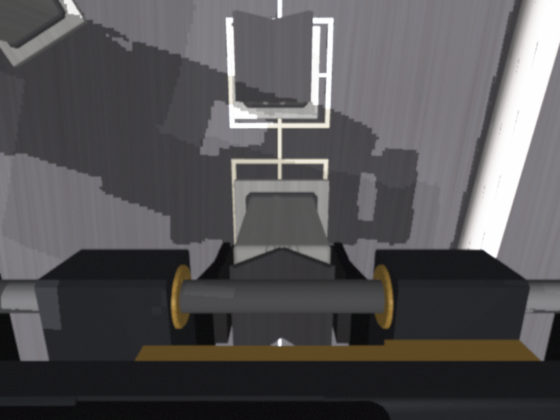

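```bash
python3 -c "
from h import *
heldoff(180.5,.0467); sqoff(280,160)"
```

```text
held offset toolx mm 0.016771467652155342
square centre offset from TCP mm x 0.4 y -0.7 [ 0.64783624 -0.06758653]
```

Call:
arm_command:
  targets:
    - [0.1, -0.15, 1, 0, 3.5]
    - [0.1, -0.15, 2.5, 0, 3.5]
    - [0.1, -0.15, 3.7, 0, 3.5]
    - [0.1, -0.15, 4, 0, 3.5]
    - [0.1, -0.15, 4, 0, 3.5]

```text
time: 20.95
position: [0.6444, -0.0664, 0.0627]
tool_rot: [0.684, 0.729, -0.001, -0.001]
ft_force: [-2.4, 1.3, 2.7]
grip_width: 0.0401
```

```bash
python3 -c "
from h import *
go(.6461,-.0674,.063,3.7);print(robot.get_obs()['ft_force'])"
```

```text
t20.95 at [ 0.6444 -0.0664  0.0627] yaw 3.7 q6 -0.34 w0.040 -> dx -0.11 dy 0.16 dz -0.03 cm spin -0.001
[-2.36514439  1.27374699  2.73548258]
```

Call:
arm_command:
  targets:
    - [0, 0.1, 0, 0, 3.5]
    - [0, 0.1, 0, 0, 8.7]
    - [0, 0.1, 0, 0, 8.7]
    - [0, 0.1, 0, 0, 8.7]
    - [0, 0.1, 0, 0, 8.7]

```text
time: 21.58
position: [0.6467, -0.0669, 0.0625]
tool_rot: [0.684, 0.729, 0.0, 0.0]
ft_force: [-1.0, -0.4, -0.5]
grip_width: 0.0717
```

Call:
arm_command:
  targets:
    - [0, 0, 0, 0, 8.7]
    - [0, 0, -5, 0, 8.7]
    - [0, 0, -10, 0, 8.7]
    - [0, 0, -15, 0, 8.7]
    - [0, 0, -17, 0, 8.7]

```text
time: 22.2
position: [0.6481, -0.0672, 0.2366]
tool_rot: [0.684, 0.729, 0.002, 0.003]
ft_force: [0.4, 0.4, -0.0]
grip_width: 0.0873
```

```bash
python3 -c "
from h import *
go(.468,.061,.23,32)
for n in ['wrist']:
    p,d=robot.camera(n); cv2.imwrite(f'pics/{n}16.png',p[:,:,::-1])
"
```

```text
t22.20 at [ 0.6481 -0.0672  0.2366] yaw 3.7 q6 -0.34 w0.087 -> dx 13.95 dy -17.15 dz 0.66 cm spin -0.494
```

View pics/wrist16.png

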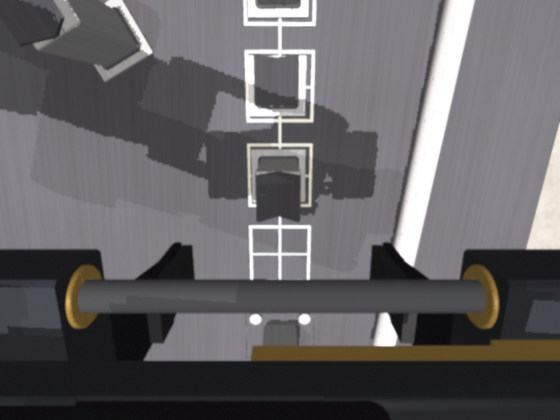

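a (278,175) is centred in its square. Last is c.

Call:
arm_command:
  targets:
    - [2, -4, 0, -0.1, 8.7]
    - [4, -8, 0, -0.2, 8.7]
    - [7, -12, 0, -0.3, 8.7]
    - [10, -15, 0, -0.4, 8.7]
    - [12, -17, 0, -0.494, 8.7]

```text
time: 22.88
position: [0.4666, 0.0432, 0.2319]
tool_rot: [0.483, 0.875, -0.0, -0.001]
ft_force: [-0.1, 0.1, -0.7]
grip_width: 0.0872
```

Call:
arm_command:
  targets:
    - [0, 0, 0, 0, 8.7]
    - [0, 0, 0, 0, 8.7]

```text
time: 23.12
position: [0.4701, 0.0416, 0.2325]
tool_rot: [0.485, 0.874, 0.0, 0.001]
ft_force: [0.2, -0.2, -0.1]
grip_width: 0.0866
```

```bash
python3 -c "
from h import *
go(.468,.061,.16,32)
for n in ['wrist']:
    p,d=robot.camera(n); cv2.imwrite(f'pics/{n}17.png',p[:,:,::-1])
print(proj('wrist',[.468,.061,.005]))
"
```

```text
t23.12 at [0.4701 0.0416 0.2325] yaw 31.9 q6 -0.71 w0.087 -> dx 1.76 dy 0.85 dz 7.25 cm spin -0.001
[[288.8142358  161.36553181]]
```

View pics/wrist17.png

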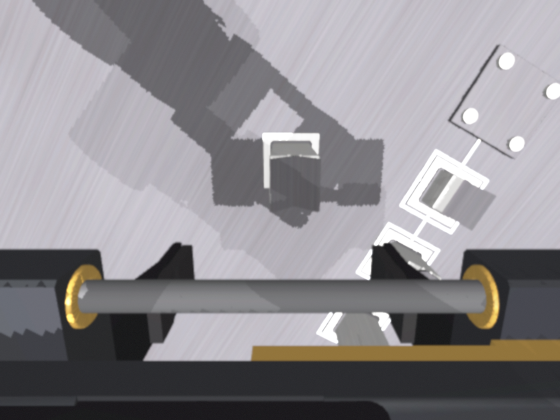

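```bash
python3 -c "
from h import *
r=plane('wrist',[[262.5,132.5],[320,133]],.005)[:,:2]
e=r[1]-r[0];print(np.degrees(np.arctan2(e[1],e[0])),np.linalg.norm(e))
n=np.array([e[1],-e[0]])/np.linalg.norm(e);c=(r[0]+r[1])/2+n*.03;print('c',c)
go(*c,.16,31.8)
"
```

```text
31.307953624621256 0.0615498427483386
c [0.46951047 0.06272655]
t23.18 at [0.4703 0.0414 0.2325] yaw 31.9 q6 -0.71 w0.087 -> dx 1.85 dy 1.06 dz 7.25 cm spin 0.002
```

Call:
arm_command:
  targets:
    - [1.75, 1, 0, 0, 8.7]
    - [1.75, 1, 2, 0, 8.7]
    - [1.75, 1, 6, 0, 8.7]
    - [1.75, 1, 7.5, 0, 8.7]
    - [1.75, 1, 7.5, 0, 8.7]

```text
time: 23.8
position: [0.4685, 0.0615, 0.1562]
tool_rot: [0.486, 0.874, -0.001, -0.001]
ft_force: [1.1, -0.0, 0.3]
grip_width: 0.0871
```

```bash
python3 -c "
from h import *
go(.469,.062,.083,31.8)
for n in ['wrist']:
    p,d=robot.camera(n); cv2.imwrite(f'pics/{n}18.png',p[:,:,::-1])
"
```

```text
t23.80 at [0.4685 0.0615 0.1562] yaw 31.9 q6 -0.66 w0.087 -> dx 0.01 dy 0.07 dz 7.32 cm spin 0.001
```

View pics/wrist18.png

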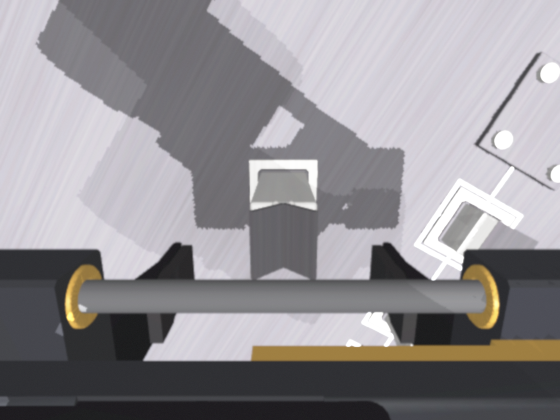

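c is centred between the jaws (250–318). I'll descend and grip.

Call:
arm_command:
  targets:
    - [0, 0.05, 3, 0, 8.7]
    - [0, 0.05, 6, 0, 8.7]
    - [0, 0.05, 7.2, 0, 7]
    - [0, 0.05, 7.2, 0, 3.5]
    - [0, 0.05, 7.2, 0, 3.5]

```text
time: 24.48
position: [0.4697, 0.0623, 0.0865]
tool_rot: [0.485, 0.874, 0.0, 0.001]
ft_force: [0.1, 0.2, 0.6]
grip_width: 0.0645
```

Call:
arm_command:
  targets:
    - [0, 0, 0, 0, 3.5]
    - [0, 0, 0, 0, 3.5]
    - [0, 0, 0, 0, 3.5]
    - [0, 0, 0, 0, 3.5]
    - [0, 0, 0, 0, 3.5]
  newtons: 30

```text
time: 25.1
position: [0.4689, 0.0624, 0.086]
tool_rot: [0.485, 0.875, 0.0, 0.0]
ft_force: [-1.5, -0.0, 5.2]
grip_width: 0.0396
```

```bash
python3 -c "
from h import *
go(.6525,-.1622,.26,3.7)
for n in ['wrist']:
    p,d=robot.camera(n); cv2.imwrite(f'pics/{n}19.png',p[:,:,::-1])
"
```

```text
t25.10 at [0.4689 0.0624 0.086 ] yaw 32.0 q6 -0.66 w0.040 -> dx -28.78 dy 3.68 dz -17.40 cm spin 0.493
```

View pics/wrist19.png

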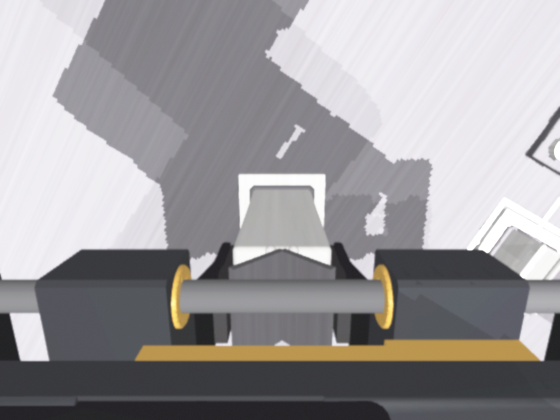

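```bash
python3 -c "
from h import *
heldoff(174,.005)"
```

```text
held offset toolx mm 0.012122355388270722
```

Call:
arm_command:
  targets:
    - [0, 0, -2, 0, 3.5]
    - [0, 0, -7, 0, 3.5]
    - [0, 0, -12, 0, 3.5]
    - [0, 0, -17, 0, 3.5]
    - [0, 0, -18, 0, 3.5]

```text
time: 25.78
position: [0.4701, 0.0624, 0.2678]
tool_rot: [0.485, 0.875, 0.001, 0.003]
ft_force: [0.5, -0.3, -4.1]
grip_width: 0.0399
```

Call:
arm_command:
  targets:
    - [-5, 0.7, 0, 0.09, 3.5]
    - [-10, 1.4, 0, 0.18, 3.5]
    - [-15, 2.1, 0, 0.27, 3.5]
    - [-20, 2.9, 0, 0.38, 3.5]
    - [-24, 3.5, 0, 0.493, 3.5]

```text
time: 26.4
position: [0.6251, -0.1238, 0.2617]
tool_rot: [0.685, 0.728, -0.001, -0.003]
ft_force: [1.2, 0.1, -4.9]
grip_width: 0.0399
```

Call:
arm_command:
  targets:
    - [0, 0, 0, 0, 3.5]
    - [0, 0, 0, 0, 3.5]

```text
time: 26.65
position: [0.6235, -0.1218, 0.2623]
tool_rot: [0.684, 0.73, -0.001, -0.003]
ft_force: [0.2, 0.4, -4.2]
grip_width: 0.04
```

```bash
python3 -c "
from h import *
go(.6525,-.1622,.14,3.7)"
```

```text
t26.65 at [ 0.6235 -0.1218  0.2623] yaw 3.7 q6 -0.43 w0.040 -> dx -4.22 dy 2.63 dz 12.23 cm spin 0.001
```

Call:
arm_command:
  targets:
    - [-4, 2.5, 0, 0, 3.5]
    - [-4, 2.5, 3, 0, 3.5]
    - [-4, 2.5, 8, 0, 3.5]
    - [-4, 2.5, 12, 0, 3.5]
    - [-4, 2.5, 13, 0, 3.5]

```text
time: 27.28
position: [0.6493, -0.1583, 0.1314]
tool_rot: [0.683, 0.73, -0.002, -0.005]
ft_force: [0.2, 0.1, -3.5]
grip_width: 0.0395
```

Call:
arm_command:
  targets:
    - [0, 0, 0, 0, 3.5]
    - [0, 0, 0, 0, 3.5]

```text
time: 27.52
position: [0.6545, -0.1612, 0.1378]
tool_rot: [0.684, 0.73, 0.001, 0.002]
ft_force: [-0.3, -1.1, -3.9]
grip_width: 0.0399
```

```bash
python3 -c "
from h import *
go(.6525,-.1622,.086,3.7)
for n in ['wrist']:
    p,d=robot.camera(n); cv2.imwrite(f'pics/{n}20.png',p[:,:,::-1])
"
```

```text
t27.52 at [ 0.6545 -0.1612  0.1378] yaw 3.8 q6 -0.47 w0.040 -> dx -0.09 dy -0.21 dz 5.18 cm spin 0.001
```

View pics/wrist20.png

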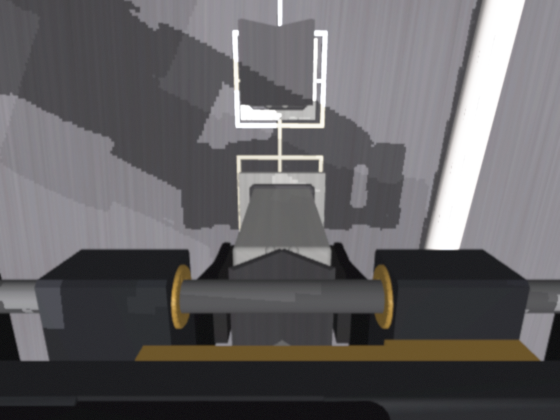

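```bash
python3 -c "
from h import *
heldoff(173,.057); sqoff(280,155.5)"
```

```text
held offset toolx mm 0.7344610084807288
square centre offset from TCP mm x -0.4 y -0.6 [ 0.65386041 -0.16175605]
```

Call:
arm_command:
  targets:
    - [-0.05, -0.15, 1.5, 0, 3.5]
    - [-0.05, -0.15, 3, 0, 3.5]
    - [-0.05, -0.15, 4.2, 0, 3.5]
    - [-0.05, -0.15, 5, 0, 3.5]
    - [-0.05, -0.15, 5.1, 0, 3.5]

```text
time: 28.2
position: [0.6507, -0.1607, 0.086]
tool_rot: [0.684, 0.73, -0.0, -0.001]
ft_force: [-4.9, 3.2, 10.0]
grip_width: 0.0397
```

Call:
arm_command:
  targets:
    - [0, 0, 0, 0, 3.5]
    - [0, 0, 0, 0, 3.5]

```text
time: 28.45
position: [0.6507, -0.1607, 0.086]
tool_rot: [0.684, 0.73, -0.0, -0.001]
ft_force: [-3.9, 2.7, 6.8]
grip_width: 0.0397
```

```bash
python3 -c "
from h import *
go(.6525,-.1622,.086,3.7)"
```

```text
t28.45 at [ 0.6507 -0.1607  0.086 ] yaw 3.7 q6 -0.47 w0.040 -> dx -0.16 dy 0.17 dz 0.00 cm spin 0.001
```

On the table and upright. I'll release, rise and retreat clear of the top camera's view.

Call:
arm_command:
  targets:
    - [0, 0, 0, 0, 8.7]
    - [0, 0, 0, 0, 8.7]
    - [0, 0, 0, 0, 8.7]
    - [0, 0, 0, 0, 8.7]
    - [0, 0, 0, 0, 8.7]

```text
time: 29.08
position: [0.6516, -0.1616, 0.0844]
tool_rot: [0.684, 0.73, -0.0, 0.0]
ft_force: [0.2, 0.5, 1.0]
grip_width: 0.0814
```

Call:
arm_command:
  targets:
    - [0, 0, -2, 0, 8.7]
    - [0, 0, -6, 0, 8.7]
    - [0, 0, -11, 0, 8.7]
    - [0, 0, -16, 0, 8.7]
    - [0, 0, -16, 0, 8.7]

```text
time: 29.7
position: [0.6548, -0.1628, 0.2521]
tool_rot: [0.684, 0.73, 0.002, 0.006]
ft_force: [-0.3, -0.1, -0.1]
grip_width: 0.0875
```

Call:
arm_command:
  targets:
    - [0, -5, 0, 0, 8.7]
    - [0, -10, 0, 0, 8.7]
    - [0, -15, 0, 0, 8.7]
    - [0, -20, 0, 0, 8.7]
    - [0, -20, 0, 0, 8.7]

```text
time: 30.32
position: [0.4478, -0.1731, 0.2443]
tool_rot: [0.685, 0.729, -0.0, -0.002]
ft_force: [0.9, -0.8, 0.8]
grip_width: 0.087
```

```bash
python3 -c "
from h import *
for n in ['wrist','top','scene']:
    p,d=robot.camera(n); cv2.imwrite(f'pics/{n}21.png',p[:,:,::-1]); np.savez(f'pics/{n}21.npz',p=p,d=d)
p=cv2.imread('pics/top21.png');cv2.imwrite('pics/top21z.png',cv2.resize(p[100:260,180:460],None,fx=2.8,fy=2.8,interpolation=cv2.INTER_CUBIC))
print(robot.get_obs()['time'],robot.get_obs()['position'])
"
```

```text
30.475 [ 0.4529559  -0.17494005  0.24508203]
```

View pics/top21z.png

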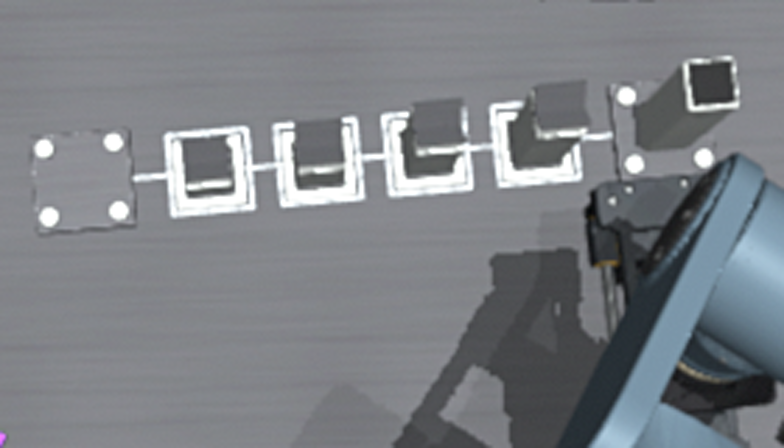

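View pics/scene21.png

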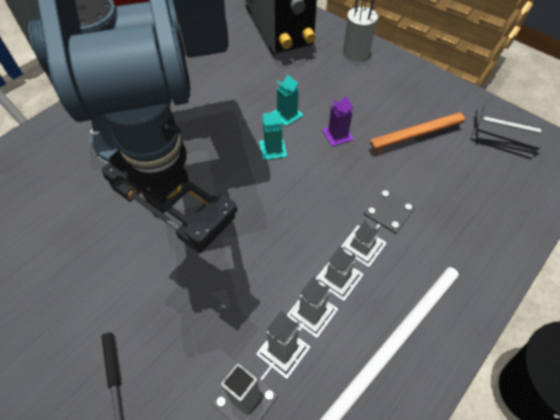

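All four stands are inside their squares, with heights rising to the post. Now a number check.

```bash
python3 - <<'E'
from h import *
D=np.load("pics/top21.npz");p,d=D['p'],D['d'];W=world("top",d);P=W[d>0]
for nm,h,(x,y) in [('b',.06,(.6343,.1222)),('d',.085,(.6403,.0275)),('a',.11,(.6461,-.0674)),('c',.135,(.6525,-.1622))]:
    s=(np.abs(P[:,0]-x)<.04)&(np.abs(P[:,1]-y)<.04)&(P[:,2]>h-.022)&(P[:,2]<h+.03)
    T=P[s];R=cv2.minAreaRect((T[:,:2]*1000).astype(np.float32))
    print(nm,'top',np.percentile(T[:,2],98).round(3),'centre-mark mm',np.round(np.array(R[0])-[x*1e3,y*1e3],1),np.round(R[1]),round(R[2],1))
E
```

```text
b top 0.062 centre-mark mm [-1.6 -0.3] [40. 41.] 0.9
d top 0.086 centre-mark mm [-2.8 -0.8] [39. 42.] 1.3
a top 0.111 centre-mark mm [-0.7 -0.8] [38. 41.] 4.9
c top 0.136 centre-mark mm [-2.5  0.5] [39. 41.] 2.9
```

All offsets are under 3 mm and yaws are within about 3° of the row. Handing in.

```bash
python3 -c "
from rig import robot
print(robot.hand_in())"
```

```text
the job is handed in; nothing more can be done
None
```

The four stands are standing on the chalked row and the job is handed in at about 30.5 s. From the post outward they are c (135 mm), a (110), d (85) and b (60), each gripped across the post, lowered onto its own square and released.

- **Position:** the last top-camera depth check put every stand within about 3 mm of its square's centre (limit 12 mm), with the right head heights.
- **V direction:** the same check put the yaws at 1–5° against 3.7° for the row, well inside the 0.2 rad limit. The 1° readings for b and d are rough. The wrist commands and pictures showed them parallel to the row.
- **Tipping and contact:** no stand tipped, and the gripper was open and clear of everything at the end.
- **Not measured:** I did not measure upright tilt separately. The stands look upright in the last scene and top pictures, and no check failed.

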